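# Clear the spent test castings from the hood deck

## Task

Slide the yellow gate of the fume-hood deck fully open, then clear out the two spent test castings (red tops) by pushing them along the deck, through the gap, so that both tip over the edge into the blue bin. They are too heavy to lift, so keep them on the deck until they tip; leave the bare-topped casting, the amber jar and the white dish where they stand.

Things in the scene. Friction and masses are not known exactly. Their poses are not given: they have to be found in the camera images.
- deck_top (a point): centre of the working face of the raised white deck, which is fixed, 120 mm above the bench. Deck axes: x away from the robot, y towards the bin, z up; it is turned by up to about 12 degrees. The free face runs x -170..170 mm and y -210..198 mm from this point and is ringed by a steel rim 16 mm high and 8 to 10 mm thick. The bin side (y 198..206) has a gap in the rim at x -70..70, closed by the yellow gate; the deck's edge is at y = 214
- gap (a point): middle of the gap (140 mm wide) at the deck's very edge, at the height of the deck's face; same axes as deck_top. Castings pass here along +y and tip into the bin once their centre is past this edge
- bin_floor (a point): centre of the inner floor of the fixed blue open bin that stands against the deck under the gap; same axes as deck_top; inside 250 mm (x) by 200 mm (y), its rim 102 mm above this point and 10 mm below the deck's face. A fixed steel chute plate inside slopes down at 50 degrees from near the top of the deck-side wall to the floor, 20 mm on the deck side of this point, so that castings slide clear of the edge. Room for both castings, leaning or stacked as they fall
- gate (a joint): travel in m of the yellow sliding gate: 0 closed, 0.135 fully open; it slides along the deck's +x just outside the rim (about 2 N of friction) and stays where it is left. The gate plate is 142 mm long, 6 mm thick, 25 mm high, standing on the deck's face
- gate_knob (a point): middle of the black upright round knob on the gate, 18 mm diameter; it stands from 25 to 62 mm above the deck's face, this point is at 44 mm; it travels with the gate
- spent_a_mid (a point): centre of the first spent casting: a round dark cast-iron test block, 90 mm diameter, 45 mm tall, about 2 kg, standing flat on the deck, with a red painted top. Sliding it takes roughly 8 to 17 N; it is to go into the bin
- spent_b_mid (a point): centre of the second spent casting: same shape, weight and red top; it is to go into the bin
- keeper_mid (a point): centre of the casting to leave alone: a round dark cast-iron test block, 90 mm diameter, 45 mm tall, about 2 kg, standing flat on the deck, with a bare light-grey metal top
- jar_mid (a point): centre of a closed amber glass jar, 54 mm diameter, 62 mm tall, loose: leave alone
- dish_mid (a point): centre of a shallow white round dish, 80 mm diameter, 16 mm tall, loose: leave alone
Not all that is in view belongs to the job. What is shaped like the part that bears spent_a_mid but brown is not meant.

How it is judged:
By the outcome, as a careful person would: the job done as asked, in the order asked, and still so for the second after the job is handed in, with the robot touching nothing.
It also fails if it takes over 72 s, if anything falls off the work surface, if the arm or the gripper's body presses on something with over 40 N, if the wrist force passes 120 N, or if a joint passes its speed limit or range.

## Robot

A 6-joint arm with a two-finger parallel gripper is mounted at the origin on the work surface. World frame = base frame: x ahead of the robot, y to its left, z up, the work surface at z = 0. Lengths are in mm, angles in rad, forces in N, time in s.
With the tool pointing down it reaches from about 275 to 725 mm from the base axis. Payload 15.9 kg.
Tool frame: the origin (TCP) lies between the finger pads; the fingertips stand bot.tip_reach ahead of it and the grasp point (between the pads) lies 2 mm behind it (bot.tip_reach is the distance from the TCP to the fingertips, in mm); x points along the fingers, y is the direction in which the jaws open and shut, and the axes are right-handed (so a half turn about x gives the same grasp; the last joint's range is limited). The gripper opens to 85 mm and grips with 20 to 120 N. Pads are 22 mm wide; open, the fingers measure 114 mm over their backs; the gripper's body (76 mm by 85 mm) begins 54 mm behind the grasp point. The pads swing forward as they close: fully open they stand 13 mm farther back than shut.
Start: joints at [0, 0.213, -0.034, 1.323, 0, 1.571], TCP at [499.985, -0, 248.306] pointing down, gripper open.
Joint ranges: [-2.98, 2.98], [-0.74, 1.72], [-1.14, 1.35], [-2.1, 2.04], [-1.57, 1.44], [-3.14, 3.14]. Speed limits (rad/s): [1.89, 1.89, 2.39, 2.57, 3.14, 3.14].

## Interface

Orientations are given as a rotation vector (axis times angle).
In Python, from plant import bot, imaging, hand_in gives the robot as it stands.
- The arm moves only by the tool servo_tool, never from a script. Its argument "deltas" is a list of rows, each an object with "rotation": the turn, a rotation vector about the tool's x, y, z in degrees, a list of three; "dp": the shift along the tool's x, y, z in mm, a list of three; "hand": the closure, from 0 (fully open) to 1 (shut). In form: [{"rotation": [rx, ry, rz], "dp": [dx, dy, dz], "hand": hand}, ...]. A call has 1 to 12 rows; each row is the pose to reach, as a shift and turn from the pose measured when the call began, along the tool's axes at that moment; what a row does not reach only later rows make up. A row lasts 1/10 s, in which the tool goes at most 50 mm and 8.59 degrees, less where a joint would pass 70% of its speed; a pose out of reach is approached as far as the arm can. A call with a gripper value outside its range is refused whole. The fingers move at their own pace and stop on an object; "grip_force" is the grip in N (left out, the last holds). Time passes only in rows, so rows that repeat a pose let the fingers close. It gives the time, the measured TCP pose, the force and the opening at its end, in the units of the state.
- bot.observe(): the state, without advancing time (a new reading comes with each control period).
- imaging.camera(name): name is "scene" or "side" or "wrist"; returns (picture, depth): 420x560x3 uint8, red, green, blue; 420x560 float32, mm along the optical axis (not along the pixel's ray), 0 where there is no reading.
- imaging.camera_model(name): a dict with "K" (3x3 intrinsics, pixels), "R" (3x3) and "t" (3): a world point X has camera coordinates R X + t. Camera axes: x right, y down, z forward; pixel columns grow to the right and rows downward; lengths in mm; the calibration is good to about 2 mm. A picture is of the moment at which its call begins: read the wrist's pose just before it. camera_model takes no time and is no camera call; for the wrist camera it gives the pose at the moment of the call.
- hand_in(): hands the job in, once; it reports no verdict.
The state is a dict: "clock": time; "q": joint angles; "dq": joint speeds; "effort": joint torques, N m; "tool_pos": TCP position; "tcp_rot": TCP orientation; "ft_force": force on the tool from outside, world axes, zero at the start; "torque": the same for the moment, N m; "gripper_width": opening from 0.0 (shut) to 1.0 (fully open).
Only numpy, scipy, OpenCV 4.12 (cv2) and the standard library are available. Lean on these libraries where they do the work, as an engineer would, in place of code of your own. Each camera call takes 0.05 s, during which the arm holds its last target.

## Working session

There is one attempt and no reset: what is moved stays moved. The work goes in short steps, Python scripts to look and compute and a tool call to move; the robot and the scene stay as the last step left them, time stands still between calls to the robot, and variables do not carry over. Pictures are saved under pics/ and viewed, and the job is handed in when it is done.

Besides the shell and the picture viewer there is one more tool, called after ">>>" as name([rows], argument=value, ...), one row to a line, values as JSON. servo_tool: Moves the arm, as the interface text tells. Its arguments: {"type":"object","properties":{"deltas":{"type":"array","items":{"type":"object","properties":{"rotation":{"type":"array","items":{"type":"number"}},"dp":{"type":"array","items":{"type":"number"}},"hand":{"type":"number"}}}},"grip_force":{"type":"number"}},"required":["deltas"]}

```bash
ls; mkdir -p pics
python3 - <<'E'
from plant import bot, imaging
import cv2,numpy as np
print(bot.observe(), bot.tip_reach)
for n in ["scene","side"]:
    m=imaging.camera_model(n)
    p,d=imaging.camera(n)
    cv2.imwrite(f"pics/{n}0.png",p[:,:,::-1]); np.savez(f"{n}0.npz",p=p,d=d,**m)
    print(n,m)
E
```

```text
pics
{'clock': 0.0, 'q': array([ 8.98960306e-06,  2.13344832e-01, -3.50046820e-02,  1.32351941e+00,
        4.66728529e-06,  1.57080193e+00]), 'dq': array([ 0.0018112 , -0.00078097, -0.00015445,  0.0011008 ,  0.00037764,
       -0.00103881]), 'effort': array([-1.43474466e-03, -6.86183596e+01,  4.87125492e+01,  1.75234705e-02,
       -1.83502889e-04, -7.31988712e-05]), 'tool_pos': array([4.99694545e+02, 5.88570699e-03, 2.47843412e+02]), 'tcp_rot': array([ 1.2086932 ,  1.20999443, -1.2099847 ]), 'ft_force': array([ 0.76422752,  0.74242913, -0.514114  ]), 'torque': array([-0.02099723,  0.0400514 ,  0.04189806]), 'gripper_width': 1.0009160702753201} 17.0
scene {'K': array([[392.2159319 ,   0.        , 283.03585185],
       [  0.        , 392.2159319 , 212.30834121],
       [  0.        ,   0.        ,   1.        ]]), 'R': array([[-0.76311454,  0.64625734, -0.00276532],
       [ 0.52208713,  0.61395847, -0.59201353],
       [-0.3808953 , -0.45321787, -0.80592328]]), 't': array([ 451.03713419, -303.3979485 , 1252.10640066])}
side {'K': array([[495.43636769,   0.        , 275.56571761],
       [  0.        , 495.43636769, 216.6430938 ],
       [  0.        ,   0.        ,   1.        ]]), 'R': array([[ 0.79814563, -0.60220115, -0.01781393],
       [-0.30795832, -0.38239151, -0.87117071],
       [ 0.5178081 ,  0.70080704, -0.49065696]]), 't': array([-461.1037985 ,  308.17721923,  895.03153163])}
```

View pics/scene0.png

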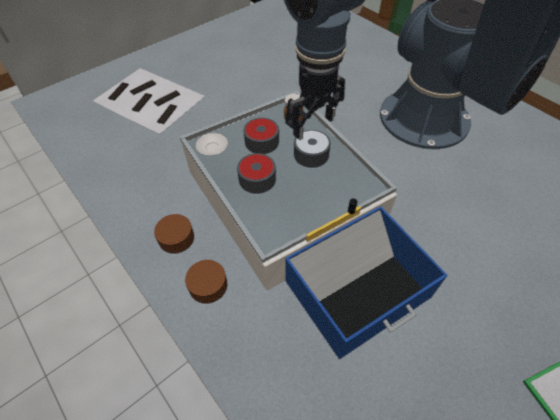

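View pics/side0.png

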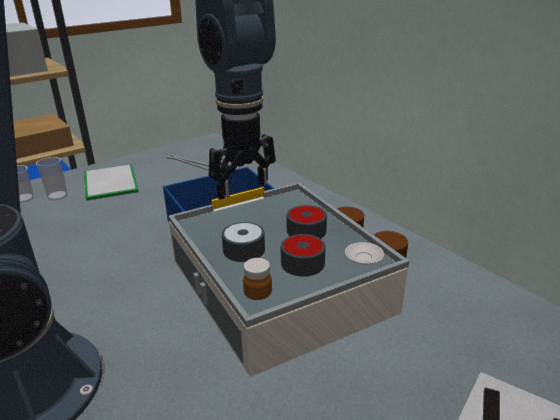

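Scene: red tops at (261,130) and (257,168). Bare top at (312,143), dish (211,145), jar mostly hidden near (292,108). Gate at (333,224), knob (352,206). Brown lookalikes stand on the bench at (174,232) and (206,280). Now to measure.

```bash
cat > h.py <<'E'
import numpy as np, cv2
def ray(m,u,v,z):
    K,R,t=m['K'],m['R'],m['t']
    c=-R.T@t; d=R.T@np.linalg.inv(K)@np.array([u,v,1.0])
    return c+d*(z-c[2])/d[2]
def proj(m,X):
    c=m['R']@np.asarray(X,float)+m['t']; p=m['K']@c; return p[:2]/p[2]
def comps(mask,amin=60):
    n,l,s,c=cv2.connectedComponentsWithStats(mask.astype(np.uint8))
    return [(l==i,s[i],c[i]) for i in range(1,n) if s[i][4]>=amin]
def planecirc(m,mask,z):
    cs,_=cv2.findContours(mask.astype(np.uint8),cv2.RETR_EXTERNAL,cv2.CHAIN_APPROX_NONE)
    c=max(cs,key=cv2.contourArea)
    P=np.array([ray(m,u,v,z)[:2] for u,v in cv2.convexHull(c)[:,0]],np.float32)
    (x,y),r=cv2.minEnclosingCircle(P); return np.round([x,y,r],1)
E
python3 - <<'E'
from h import *
for n in ["scene","side"]:
    m=dict(np.load(n+"0.npz")); p=m['p'];hsv=cv2.cvtColor(p,cv2.COLOR_RGB2HSV); H,S,V=[hsv[...,i].astype(int) for i in range(3)]
    red=((H<6)|(H>174))&(S>180)&(V>90)
    for k,s,c in comps(red): print(n,'red',s,c,planecirc(m,k,165))
    yel=(H>18)&(H<32)&(S>150)&(V>100)
    for k,s,c in comps(yel):
        ys,xs=np.where(k); 
        r=cv2.minAreaRect(np.c_[xs,ys].astype(np.float32)); print(n,'yel',s,c,np.round(cv2.boxPoints(r)).tolist())
    gr=(S<40)&(V>150)
    for k,s,c in comps(gr,100): print(n,'grey',s,c,planecirc(m,k,165),planecirc(m,k,136),planecirc(m,k,182))
    b=p[:,:,::-1]
    x0,y0,w,h=(170,85,240,200) if n=="scene" else (160,160,260,210)
    cv2.imwrite(f"pics/{n}0c.png",cv2.resize(b[y0:y0+h,x0:x0+w],None,fx=3,fy=3)[:600,:800] if 0 else cv2.resize(b[y0:y0+h,x0:x0+w],(int(w*2.85),int(h*2.85)),interpolation=cv2.INTER_CUBIC))
E
```

```text
scene red [247 120  29  19 286] [260.5979021  128.80769231] [ 539.3 -146.3   35.5]
scene red [241 156  31  22 363] [255.71349862 166.50137741] [627.3 -53.5  35.7]
scene yel [307 208  53  32 262] [331.00763359 224.6870229 ] [[305.0, 236.0], [358.0, 207.0], [361.0, 211.0], [308.0, 240.0]]
scene grey [  93   68  112   66 2952] [149.32757453  99.91971545] [ 693.2 -436.5  147.7] [ 680.7 -475.6  154.1] [ 700.5 -413.5  143.9]
scene grey [   0   86   42   73 1432] [ 15.59148045 126.625     ] [ 990.7 -577.8  151.4] [ 991.2 -623.1  158. ] [ 990.4 -551.2  147.6]
scene grey [248  91  52  20 160] [281.78125  98.51875] [ 446.1 -209.6   75.8] [ 422.9 -238.9   79.1] [ 459.8 -192.4   73.9]
scene grey [317 111  79  77 261] [356.58237548 150.10727969] [409.1  45.5 151.4] [384.3  27.3 158. ] [423.7  56.1 147.5]
scene grey [296 131  33  22 484] [312.58884298 141.90082645] [473.1 -29.9  38.9] [451.  -51.4  40.6] [486.  -17.4  37.9]
scene grey [196 133  32  22 556] [211.31294964 143.64028777] [ 663.3 -182.4   38.7] [ 649.5 -210.5   40.3] [ 671.4 -166.    37.7]
scene grey [   0  136   86  179 7711] [ 30.189
[... 2515 characters left out ...]
.1 4133.6  997.6] [1600.5 4400.6 1051.8] [1469.8 3977.1  965.9]
side grey [  87  165   48   31 1103] [109.25657298 179.61740707] [348.2 402.7  93.2] [367.1 467.2  98.2] [337.1 364.8  90.2]
side grey [225 223  36  19 489] [242.50102249 232.16564417] [470.7 -31.5  38.5] [496.3   9.5  40.6] [455.7 -55.5  37.3]
side grey [345 242  39  21 611] [363.91816694 252.25204583] [ 612.8 -242.7   36.9] [ 646.  -213.2   38.9] [ 593.3 -260.    35.7]
side grey [244 258  25  15 298] [256.2852349  264.94295302] [ 424.5 -147.9   24.3] [ 447.6 -113.2   25.6] [ 411.  -168.2   23.5]
side grey [ 459  372  101   48 2446] [508.30376124 402.26410466] [ 490.  -617.9   68. ] [ 516.6 -608.7   71.7] [ 474.4 -623.3   65.8]
```

```bash
ls pics
```

```text
scene0.png
scene0c.png
side0.png
side0c.png
```

View pics/scene0c.png

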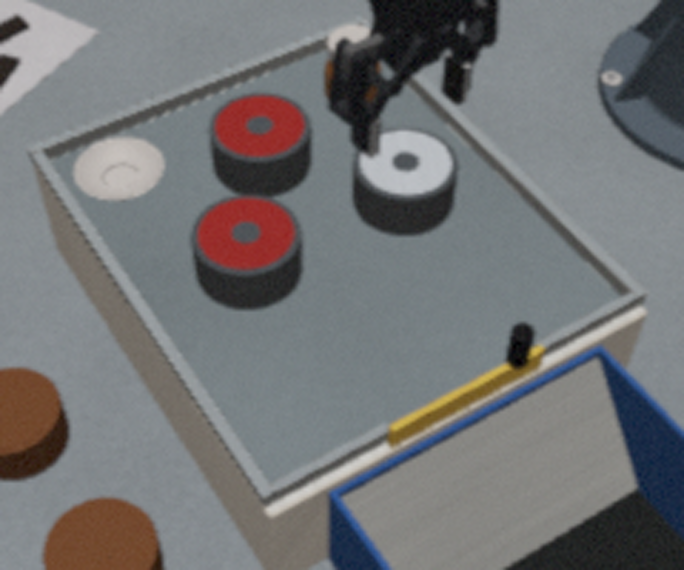

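View pics/side0c.png

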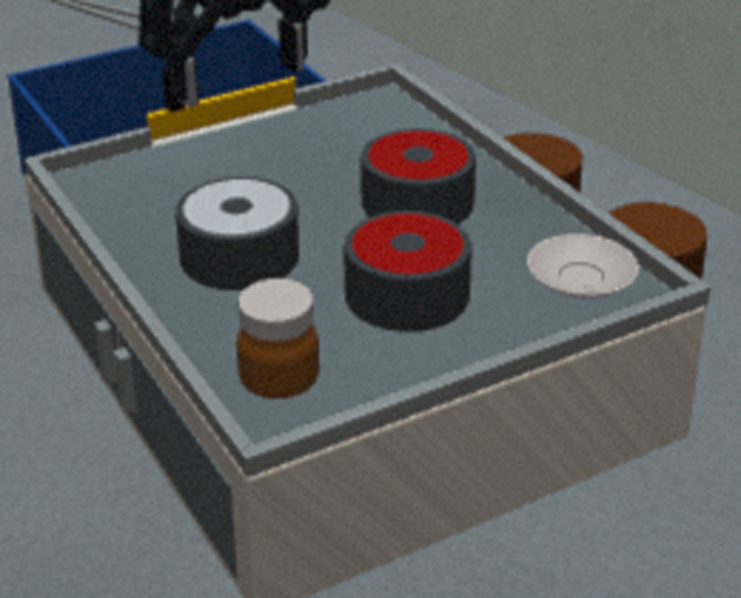

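Run:
```python
from h import *
S=dict(np.load("scene0.npz"));D=dict(np.load("side0.npz"))
f=lambda m,o,l:[print(q,np.round(ray(m,o[0]+q[0]/2.85,o[1]+q[1]/2.85,136)[:2],1)) for q in l]
f(S,(170,85),[(36,150),(645,295),(268,495),(345,22)])
f(D,(160,160),[(28,158),(392,68),(708,290),(248,448)])
# yellow plate top edge ends z=145, knob top z=182
print('gate')
for m,o,l in((S,(170,85),[(390,428),(543,348)]),(D,(160,160),[(148,116),(294,78)])):
    for q in l: print(q,np.round(ray(m,o[0]+q[0]/2.85,o[1]+q[1]/2.85,145)[:2],1))
print('knob',ray(S,170+522/2.85,85+329/2.85,182),ray(S,170+518/2.85,85+358/2.85,145))
```

```text
(36, 150) [ 693.6 -275.7]
(645, 295) [409.  188.4]
(268, 495) [755.7 135.5]
(345, 22) [ 362.3 -234.4]
(28, 158) [404.2 177.9]
(392, 68) [744.5 121.3]
(708, 290) [ 689.4 -292.5]
(248, 448) [ 345.5 -230.9]
gate
(390, 428) [655.8 153.7]
(543, 348) [517.1 175.7]
(148, 116) [511.6 164.9]
(294, 78) [651.6 146.1]
knob [540.88755668 169.15654622 182.        ] [538.60774679 169.9702224  145.        ]
```

```bash
cat >> h.py <<'E'
from scipy.spatial.transform import Rotation as Ro
TH=np.deg2rad(-9.0); EX=np.array([np.cos(TH),np.sin(TH),0]); EY=np.array([-np.sin(TH),np.cos(TH),0]); C=np.array([551.6,-44.3,120.])
def w2d(X): d=np.r_[np.asarray(X,float)[:2]-C[:2]]; return np.array([d@EX[:2],d@EY[:2]])
def d2w(x,y,z=0): return C+x*EX+y*EY+np.array([0,0,z])
def st(s):
    print('t',round(s['clock'],2),'tcp',s['tool_pos'].round(1),'deck',w2d(s['tool_pos']).round(1),'F',s['ft_force'].round(1),'w',round(s['gripper_width'],3))
    print(Ro.from_rotvec(s['tcp_rot']).as_matrix().round(3).tolist())
def plan(s,x,y,tipz):  # dp in tool axes to bring TCP to deck x,y and TCP z
    R=Ro.from_rotvec(s['tcp_rot']).as_matrix(); return R.T@(np.r_[d2w(x,y)[:2],tipz]-s['tool_pos'])
E
python3 - <<'E'
from h import *
from plant import bot
s=bot.observe(); st(s)
for n,X in dict(B=(626,-55),A=(538,-147.6),keep=(472,-31),dish=(648,-212),jar=(411,-168),knob=(540.5,169)).items(): print(n,w2d(X).round(1))
R=Ro.from_rotvec(s['tcp_rot']).as_matrix()
for y in (EX,-EX):
    Rt=np.c_[[0,0,-1],y,np.cross([0,0,-1],y)]
    print((Ro.from_matrix(R.T@Rt)).as_rotvec(True).round(2))
print(plan(s,-45,209,215))
E
```

```text
t 0.1 tcp [499.7  -0.  247.9] deck [-58.2  35.6] F [ 0.1 -0.1 -0.3] w 1.0
[[-0.001, 1.0, -0.0], [-0.0, -0.0, -1.0], [-1.0, -0.001, 0.0]]
B [75.2  1.1]
A [   2.7 -104.2]
keep [-80.7   0.7]
dish [ 121.4 -150.6]
jar [-119.5 -144.2]
knob [-44.3 208.9]
[9.   0.01 0.06]
[-1.71e+02 -9.00e-02  1.00e-02]
[  32.82976582   40.15633455 -169.17995023]
```

Candidates for the spent castings: red (261,130) and red (257,168), both on the deck. Lookalikes: grey top (312,143), brown (174,232) and brown (206,280), both on the bench. I choose the two red ones; the crop confirms them. The gate's knob is the only black post, at (352,206). Next I move above the knob.

>>> servo_tool([
  {"rotation":[5,0,0],"dp":[5,8,-35],"hand":0.5},
  {"rotation":[9,0,0],"dp":[10,16,-75],"hand":0.5},
  {"rotation":[9,0,0],"dp":[16,28,-120],"hand":0.5},
  {"rotation":[9,0,0],"dp":[24,38,-155],"hand":0.5},
  {"rotation":[9,0,0],"dp":[28,40,-169],"hand":0.5},
  {"rotation":[9,0,0],"dp":[28,40,-169],"hand":0.5},
  {"rotation":[9,0,0],"dp":[28,40,-169],"hand":0.5},
])

```text
clock: 0.8
tool_pos: [539.4, 168.4, 219.7]
tcp_rot: [1.323, 1.132, -1.325]
ft_force: [-0.7, -0.7, -0.5]
gripper_width: 0.5
```

Run:
```python
from h import *
from plant import bot,imaging
s=bot.observe(); st(s)
m=imaging.camera_model("wrist"); p,d=imaging.camera("wrist"); np.savez("w1.npz",p=p,d=d,**m)
cv2.imwrite("pics/w1.png",p[:,:,::-1])
p,d=imaging.camera("scene");cv2.imwrite("pics/s1.png",p[100:300,240:480,::-1].repeat(3,0).repeat(3,1))
print(plan(s,-45,209,180), proj(m,d2w(-44,209,62)),proj(m,d2w(-44,209,25)))
```

```text
t 0.8 tcp [539.4 168.4 219.7] deck [-45.3 208.2] F [-0.7 -0.7 -0.5] w 0.5
[[-0.002, 0.988, -0.156], [-0.001, -0.156, -0.988], [-1.0, -0.001, 0.001]]
[39.72465392  0.36266367 -0.84866184] [277.45167697 249.32288525] [277.24030616 227.84838662]
```

View pics/w1.png

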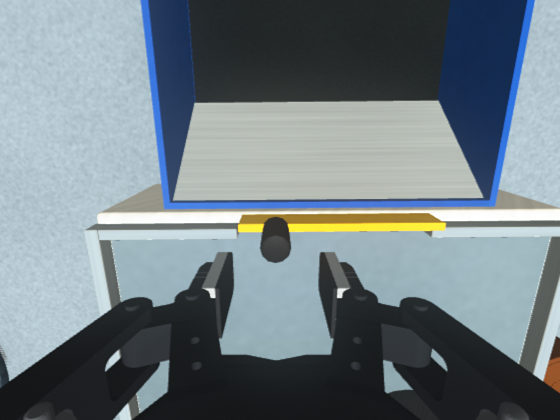

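View pics/s1.png

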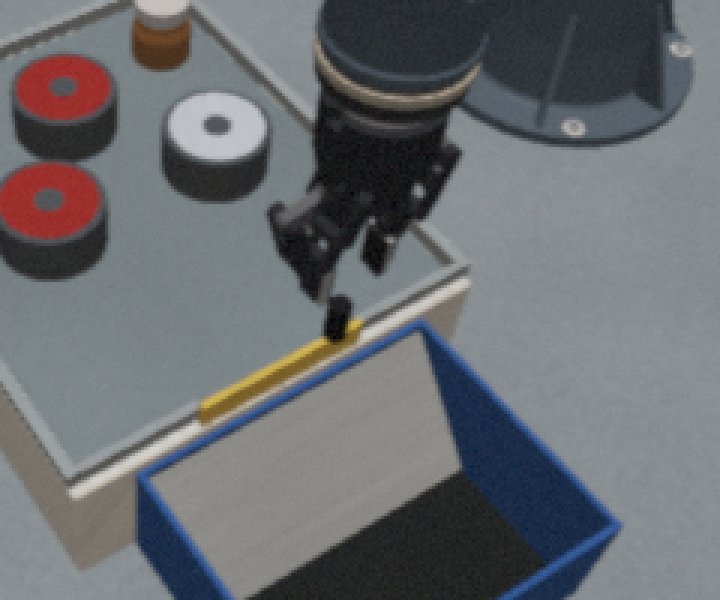

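Wrist picture: the knob's top is at (275,250) and its foot at (275,226) on the yellow plate, within 2 px of my prediction. I'll straddle it and slide.

>>> servo_tool([
  {"rotation":[0,0,0],"dp":[22,0,0],"hand":0.5},
  {"rotation":[0,0,0],"dp":[46,0,-1],"hand":0.5},
  {"rotation":[0,0,0],"dp":[46,0,-1],"hand":0.7},
  {"rotation":[0,0,0],"dp":[46,0,-1],"hand":0.7},
  {"rotation":[0,0,0],"dp":[46,10,-1],"hand":0.7},
  {"rotation":[0,0,0],"dp":[46,25,-1],"hand":0.7},
  {"rotation":[0,0,0],"dp":[46,40,-1],"hand":0.7},
])

```text
clock: 1.6
tool_pos: [580.6, 162.4, 175.7]
tcp_rot: [1.326, 1.13, -1.324]
ft_force: [-2.3, 1.2, 2.3]
gripper_width: 0.3
```

Run:
```python
from h import *
from plant import bot,imaging
s=bot.observe(); st(s)
p,d=imaging.camera("scene");cv2.imwrite("pics/s2.png",p[100:300,240:480,::-1].repeat(3,0).repeat(3,1))
```

```text
t 1.6 tcp [580.6 162.4 175.7] deck [ -3.7 208.7] F [-2.3  1.2  2.3] w 0.3
[[0.001, 0.988, -0.158], [0.0, -0.158, -0.988], [-1.0, 0.001, -0.001]]
```

View pics/s2.png

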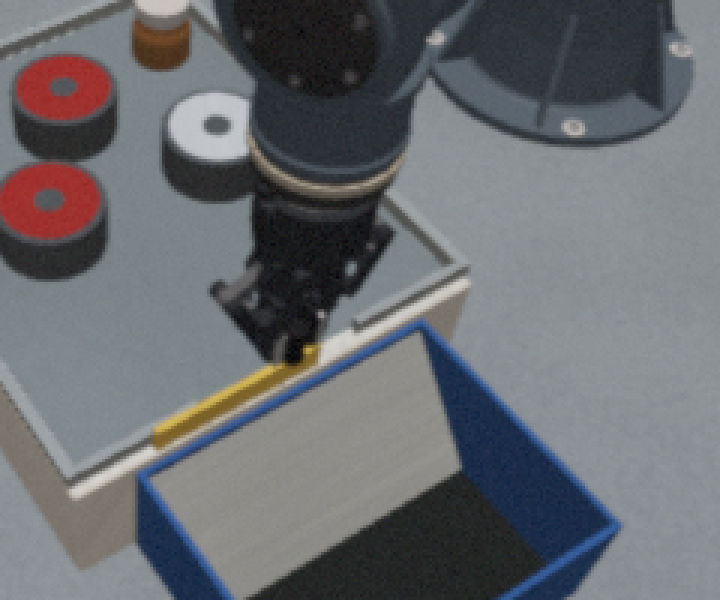

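The gate follows: the yellow plate now spans (155,440)–(315,355) in the crop. I'll continue to near the stop, then go slowly.

>>> servo_tool([
  {"rotation":[0,0,0],"dp":[0,15,0],"hand":0.7},
  {"rotation":[0,0,0],"dp":[0,30,0],"hand":0.7},
  {"rotation":[0,0,0],"dp":[0,45,0],"hand":0.7},
  {"rotation":[0,0,0],"dp":[0,60,0],"hand":0.7},
  {"rotation":[0,0,0],"dp":[0,75,0],"hand":0.7},
  {"rotation":[0,0,0],"dp":[0,85,0],"hand":0.7},
  {"rotation":[0,0,0],"dp":[0,91,0],"hand":0.7},
  {"rotation":[0,0,0],"dp":[0,94,0],"hand":0.7},
  {"rotation":[0,0,0],"dp":[0,96,0],"hand":0.7},
  {"rotation":[0,0,0],"dp":[0,97,0],"hand":0.7},
  {"rotation":[0,0,0],"dp":[0,98,0],"hand":0.7},
])

```text
clock: 2.75
tool_pos: [674.3, 147.3, 175.9]
tcp_rot: [1.322, 1.137, -1.329]
ft_force: [-47.6, 5.2, 23.0]
gripper_width: 0.304
```

>>> servo_tool([
  {"rotation":[0,0,0],"dp":[0,1,0],"hand":0.7},
  {"rotation":[0,0,0],"dp":[0,2,0],"hand":0.7},
])

```text
clock: 2.95
tool_pos: [673.9, 147.4, 176.2]
tcp_rot: [1.319, 1.141, -1.332]
ft_force: [-25.5, 2.2, 10.0]
gripper_width: 0.298
```

Wrist force rose against the stop (−48 N, then −25 N), so the gate is at its end. I'll back off and rise.

>>> servo_tool([
  {"rotation":[0,0,0],"dp":[0,-3,0],"hand":0.6},
  {"rotation":[0,0,0],"dp":[-20,-4,0],"hand":0.5},
  {"rotation":[0,0,0],"dp":[-44,-4,0],"hand":0.4},
  {"rotation":[0,0,0],"dp":[-46,-10,40],"hand":0.4},
  {"rotation":[0,0,0],"dp":[-46,-20,80],"hand":0.4},
  {"rotation":[0,0,0],"dp":[-46,-20,120],"hand":0.4},
  {"rotation":[0,0,0],"dp":[-46,-20,120],"hand":0.4},
])

```text
clock: 3.65
tool_pos: [635.4, 27.6, 223.6]
tcp_rot: [1.322, 1.137, -1.334]
ft_force: [-0.6, 0.2, 0.1]
gripper_width: 0.598
```

Run:
```python
from h import *
from plant import bot,imaging
s=bot.observe(); st(s)
p,d=imaging.camera("scene");cv2.imwrite("pics/s3.png",p[100:300,160:400,::-1].repeat(3,0).repeat(3,1))
m=imaging.camera_model("wrist");p,d=imaging.camera("wrist");cv2.imwrite("pics/w3.png",p[:,:,::-1]);np.savez("w3.npz",p=p,d=d,**m)
print('exp knob top at 135:',proj(m,d2w(90.7,209,62)))
print(plan(s,107,-72,215))
```

```text
t 3.65 tcp [635.4  27.6 223.6] deck [71.5 84.1] F [-0.6  0.2  0.1] w 0.598
[[-0.01, 0.987, -0.16], [0.001, -0.16, -0.987], [-1.0, -0.01, 0.001]]
exp knob top at 135: [315.54334416   5.94731913]
[  8.34886468  36.09964825 156.00500163]
```

View pics/s3.png

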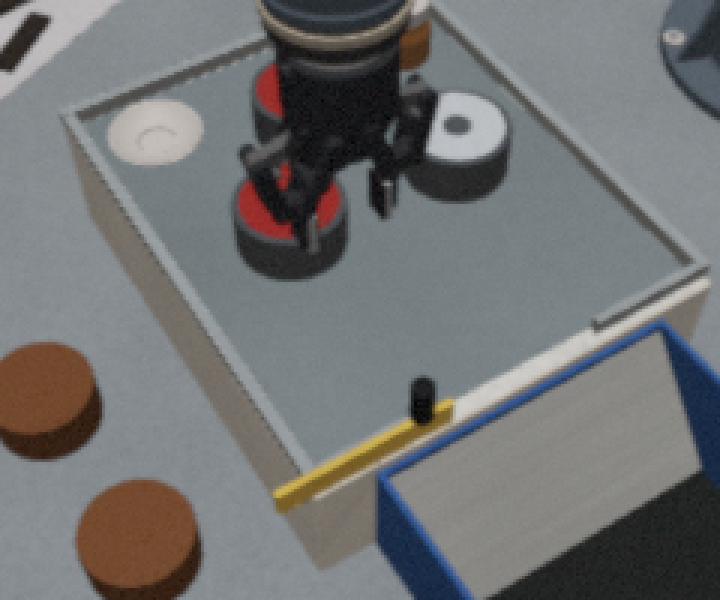

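View pics/w3.png

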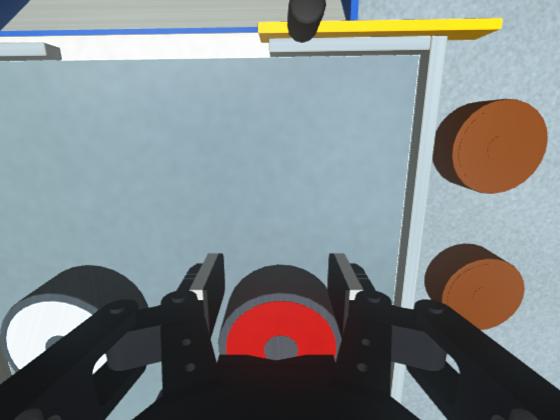

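Run:
```python
from h import *
m=dict(np.load("scene0.npz"))
for q in [(453,402),(277,492)]: print(w2d(ray(m,160+q[0]/3,100+q[1]/3,145)))
q=(423,383);print('knob',w2d(ray(m,160+q[0]/3,100+q[1]/3,182)))
print('closed ref', [w2d(ray(m,170+a/2.85,85+b/2.85,145)).round(1) for a,b in((543,348),(390,428))], w2d(ray(m,170+522/2.85,85+329/2.85,182)))
from plant import bot
st(bot.observe())
```

```text
[ 62.97644357 213.98762747]
[201.33322825 212.5335305 ]
knob [ 86.77602649 210.12528702]
closed ref [array([-68.5, 211.9]), array([ 72. , 211.9])] [-43.97251598 209.15274659]
t 3.75 tcp [636.1  31.  223.2] deck [71.6 87.6] F [0.  0.6 0. ] w 0.6
[[-0.01, 0.987, -0.158], [0.002, -0.158, -0.988], [-1.0, -0.011, -0.001]]
```

Run:
```python
from h import *
from plant import bot,imaging
st(bot.observe())
m=imaging.camera_model("wrist");p,d=imaging.camera("wrist");np.savez("w4.npz",p=p,d=d,**m)
cv2.imwrite("pics/w4.png",cv2.resize(p[:90,:,::-1],None,fx=1.42,fy=4))
hsv=cv2.cvtColor(p,cv2.COLOR_RGB2HSV);H,S,V=[hsv[...,i].astype(int) for i in range(3)]
y=(H>18)&(H<32)&(S>150)&(V>150)
for k,s,c in comps(y,30): print(s,c)
for x in(-70,70): print('rim',proj(m,d2w(x,198,16)),proj(m,d2w(x,206,16)))
for x in(64,206): print('plate',proj(m,d2w(x,206,25)),proj(m,d2w(x,212,25)))
```

```text
t 3.75 tcp [636.1  31.  223.2] deck [71.6 87.6] F [0.  0.6 0. ] w 0.6
[[-0.01, 0.987, -0.158], [0.002, -0.158, -0.988], [-1.0, -0.011, -0.001]]
[ 317   21  185   15 2115] [408.82269504  28.07895981]
[258  25  31  12 353] [273.0878187   30.47308782]
rim [51.00902227 56.18653426] [48.39479382 42.03431852]
rim [273.6326491   55.26764216] [273.58481171  40.9947111 ]
plate [263.13788776  37.22588938] [263.00334694  25.74919946]
plate [506.04928565  36.07269093] [508.16905258  24.48885709]
```

View pics/w4.png

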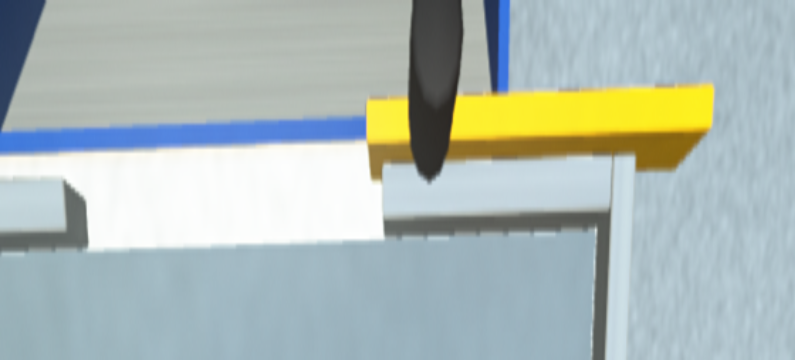

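The resting wrist view puts the plate's near end 11–12 px past the rim end (258 vs 270), which matches 135 mm within about 1 mm. So the gate is fully open. Now I get behind casting B.

>>> servo_tool([
  {"rotation":[0,0,0],"dp":[0,5,40],"hand":0.4},
  {"rotation":[0,0,0],"dp":[0,10,80],"hand":0.4},
  {"rotation":[0,0,0],"dp":[0,14,120],"hand":0.4},
  {"rotation":[0,0,0],"dp":[0,14,146],"hand":0.4},
  {"rotation":[0,0,0],"dp":[5,14,146],"hand":0.4},
  {"rotation":[0,0,0],"dp":[10,14,146],"hand":0.4},
])

```text
clock: 4.4
tool_pos: [627.5, -113.8, 212.4]
tcp_rot: [1.32, 1.14, -1.331]
ft_force: [0.9, 1.0, 0.4]
gripper_width: 0.602
```

Run:
```python
from h import *
from plant import bot,imaging
s=bot.observe(); st(s)
m=imaging.camera_model("wrist");p,d=imaging.camera("wrist");cv2.imwrite("pics/w5.png",p[:,:,::-1])
print(plan(s,86,-58,145))
p,d=imaging.camera("side");cv2.imwrite("pics/d5.png",p[130:330,160:440,::-1].repeat(2,0).repeat(2,1))
```

```text
t 4.4 tcp [ 627.5 -113.8  212.4] deck [ 85.8 -56.8] F [0.9 1.  0.4] w 0.602
[[-0.01, 0.988, -0.156], [0.003, -0.156, -0.988], [-1.0, -0.011, -0.001]]
[67.39598554  0.89556488  1.28968542]
```

View pics/w5.png

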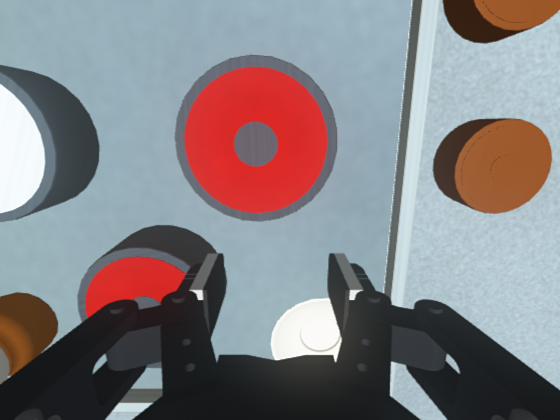

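View pics/d5.png

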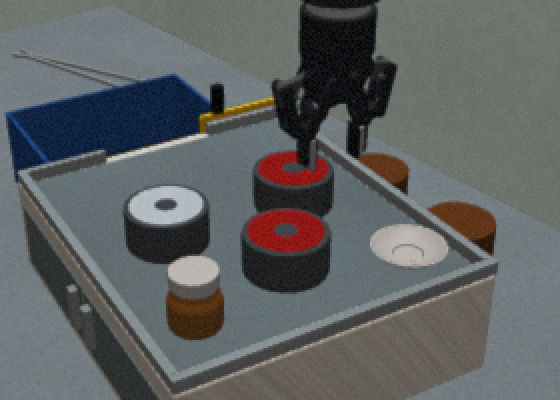

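Wrist view: B is at (256,138) ahead of the fingers, with A at (145,285) left of the left finger and the dish behind. I descend halfway and check the force.

>>> servo_tool([
  {"rotation":[0,0,0],"dp":[15,1,0],"hand":0.4},
  {"rotation":[0,0,0],"dp":[30,1,0],"hand":0.4},
  {"rotation":[0,0,0],"dp":[42,1,0],"hand":0.4},
  {"rotation":[0,0,0],"dp":[50,1,0],"hand":0.4},
  {"rotation":[0,0,0],"dp":[58,1,0],"hand":0.4},
  {"rotation":[0,0,0],"dp":[65,1,0],"hand":0.4},
  {"rotation":[0,0,0],"dp":[67,1,0],"hand":0.4},
])

```text
clock: 5.2
tool_pos: [627.1, -112.8, 144.1]
tcp_rot: [1.318, 1.142, -1.332]
ft_force: [-0.2, -0.2, -0.0]
gripper_width: 0.598
```

Run:
```python
from h import *
from plant import bot,imaging
s=bot.observe(); st(s)
m=imaging.camera_model("wrist");p,d=imaging.camera("wrist");cv2.imwrite("pics/w6.png",p[:,:,::-1])
print(plan(s,75,-47,145),plan(s,8,122,145))
```

```text
t 5.2 tcp [ 627.1 -112.8  144.1] deck [ 85.3 -55.9] F [-0.2 -0.2 -0. ] w 0.598
[[-0.013, 0.988, -0.155], [0.003, -0.155, -0.988], [-1.0, -0.013, -0.001]]
[ -0.76398708 -10.26228953  -8.90214072] [   0.24895229  -77.0019443  -178.00208879]
```

View pics/w6.png

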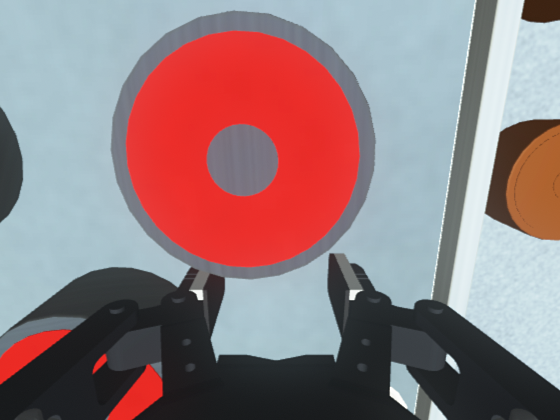

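Clear of everything, zero force. I centre on B and begin the push.

>>> servo_tool([
  {"rotation":[0,0,0],"dp":[0,-6,-3],"hand":0.4},
  {"rotation":[0,0,0],"dp":[0,-10,-7],"hand":0.4},
  {"rotation":[0,0,0],"dp":[0,-11,-12],"hand":0.4},
  {"rotation":[0,0,0],"dp":[0,-13,-17],"hand":0.4},
  {"rotation":[0,0,0],"dp":[0,-15,-23],"hand":0.4},
  {"rotation":[0,0,0],"dp":[0,-18,-30],"hand":0.4},
  {"rotation":[0,0,0],"dp":[0,-21,-37],"hand":0.4},
  {"rotation":[0,0,0],"dp":[0,-24,-44],"hand":0.4},
])

```text
clock: 6.05
tool_pos: [610.4, -66.1, 144.9]
tcp_rot: [1.318, 1.14, -1.332]
ft_force: [2.6, -8.3, -2.2]
gripper_width: 0.603
```

```bash
cat > look.py <<'E'
import sys
from h import *
from plant import bot,imaging
s=bot.observe(); st(s)
m=imaging.camera_model("wrist");p,d=imaging.camera("wrist");cv2.imwrite(f"pics/{sys.argv[1]}w.png",p[:,:,::-1])
m=imaging.camera_model("scene");p,d=imaging.camera("scene");cv2.imwrite(f"pics/{sys.argv[1]}s.png",p[90:300,170:430,::-1].repeat(3,0).repeat(3,1)[:600])
E
python3 look.py 7
```

```text
t 6.05 tcp [610.4 -66.1 144.9] deck [ 61.5 -12.4] F [ 2.6 -8.3 -2.2] w 0.603
[[-0.012, 0.988, -0.156], [0.001, -0.156, -0.988], [-1.0, -0.012, 0.001]]
```

View pics/7w.png

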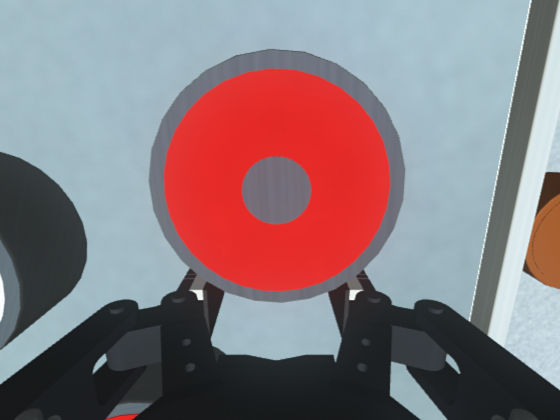

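View pics/7s.png

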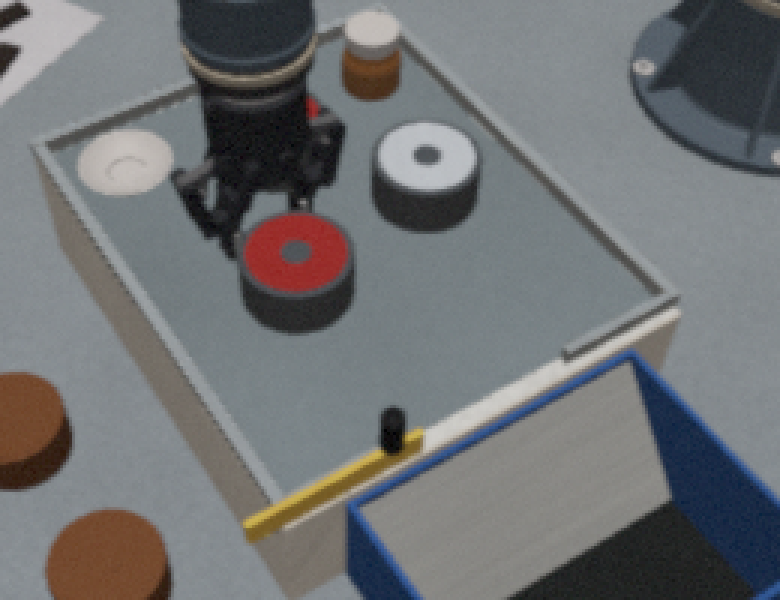

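B sits centred between the fingers (277,190), pushed at about 9 N. I keep going towards the gap line.

>>> servo_tool([
  {"rotation":[0,0,0],"dp":[0,-4,-9],"hand":0.4},
  {"rotation":[0,0,0],"dp":[0,-8,-18],"hand":0.4},
  {"rotation":[0,0,0],"dp":[0,-12,-28],"hand":0.4},
  {"rotation":[0,0,0],"dp":[0,-16,-38],"hand":0.4},
  {"rotation":[0,0,0],"dp":[0,-21,-48],"hand":0.4},
  {"rotation":[0,0,0],"dp":[0,-26,-58],"hand":0.4},
  {"rotation":[0,0,0],"dp":[0,-31,-68],"hand":0.4},
  {"rotation":[0,0,0],"dp":[0,-36,-78],"hand":0.4},
  {"rotation":[0,0,0],"dp":[0,-41,-88],"hand":0.4},
  {"rotation":[0,0,0],"dp":[0,-46,-98],"hand":0.4},
  {"rotation":[0,0,0],"dp":[0,-51,-108],"hand":0.4},
  {"rotation":[0,0,0],"dp":[0,-54,-116],"hand":0.4},
])

```text
clock: 7.35
tool_pos: [574.5, 57.7, 145.5]
tcp_rot: [1.317, 1.141, -1.332]
ft_force: [1.2, -7.4, -4.3]
gripper_width: 0.6
```

```bash
python3 look.py 8
```

```text
t 7.35 tcp [574.5  57.7 145.5] deck [  6.6 104.3] F [ 1.2 -7.4 -4.3] w 0.6
[[-0.012, 0.988, -0.155], [0.001, -0.155, -0.988], [-1.0, -0.012, 0.001]]
```

View pics/8w.png

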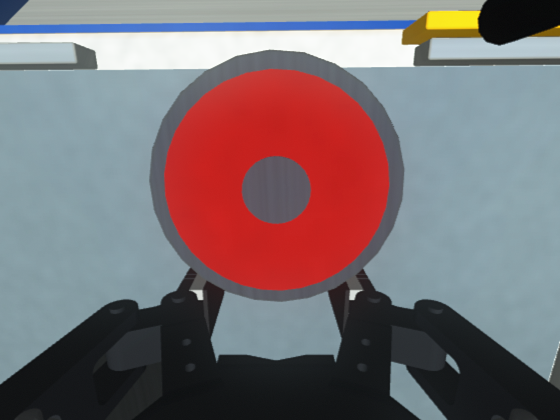

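View pics/8s.png

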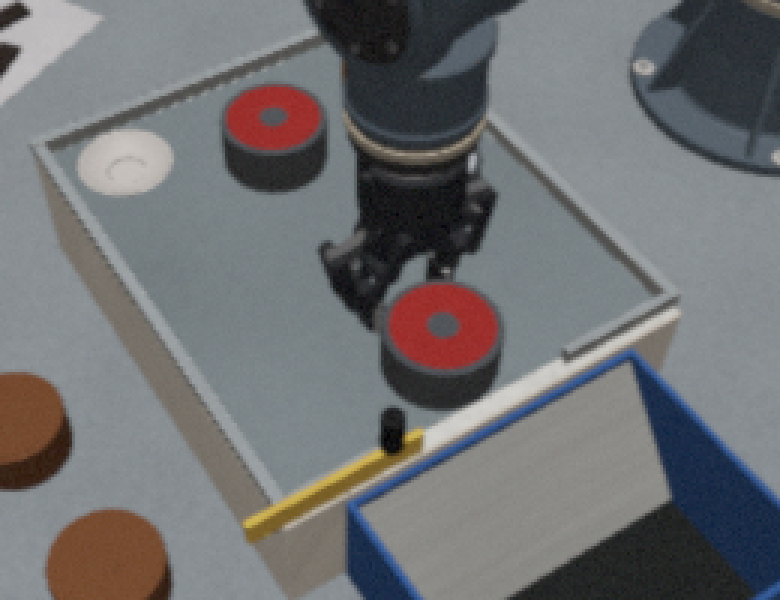

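B is at the gap mouth. Rim ends at columns 97 and 403–415 and disc at 277, so I shift about 8 mm towards −x while pushing.

>>> servo_tool([
  {"rotation":[0,0,0],"dp":[0,-2,-8],"hand":0.4},
  {"rotation":[0,0,0],"dp":[0,-4,-16],"hand":0.4},
  {"rotation":[0,0,0],"dp":[0,-6,-24],"hand":0.4},
  {"rotation":[0,0,0],"dp":[0,-7,-32],"hand":0.4},
  {"rotation":[0,0,0],"dp":[0,-8,-40],"hand":0.4},
  {"rotation":[0,0,0],"dp":[0,-8,-47],"hand":0.4},
  {"rotation":[0,0,0],"dp":[0,-8,-54],"hand":0.4},
  {"rotation":[0,0,0],"dp":[0,-8,-60],"hand":0.4},
  {"rotation":[0,0,0],"dp":[0,-8,-66],"hand":0.4},
  {"rotation":[0,0,0],"dp":[0,-8,-72],"hand":0.4},
  {"rotation":[0,0,0],"dp":[0,-8,-74],"hand":0.4},
  {"rotation":[0,0,0],"dp":[0,-8,-74],"hand":0.4},
])

```text
clock: 8.65
tool_pos: [578.3, 133.1, 146.3]
tcp_rot: [1.318, 1.143, -1.33]
ft_force: [-0.1, 0.3, 0.2]
gripper_width: 0.599
```

```bash
python3 look.py 9
```

```text
t 8.65 tcp [578.3 133.1 146.3] deck [ -1.4 179.4] F [-0.1  0.3  0.2] w 0.599
[[-0.011, 0.988, -0.153], [0.003, -0.153, -0.988], [-1.0, -0.012, -0.002]]
```

View pics/9w.png

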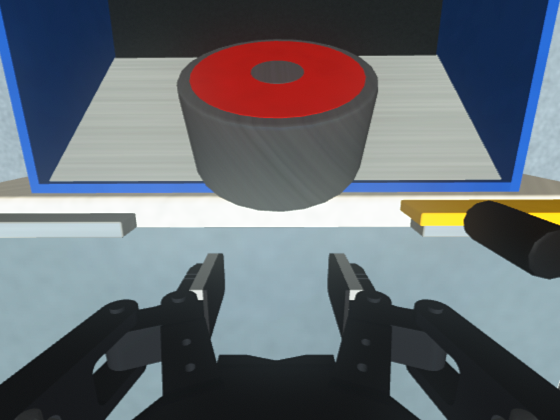

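View pics/9s.png

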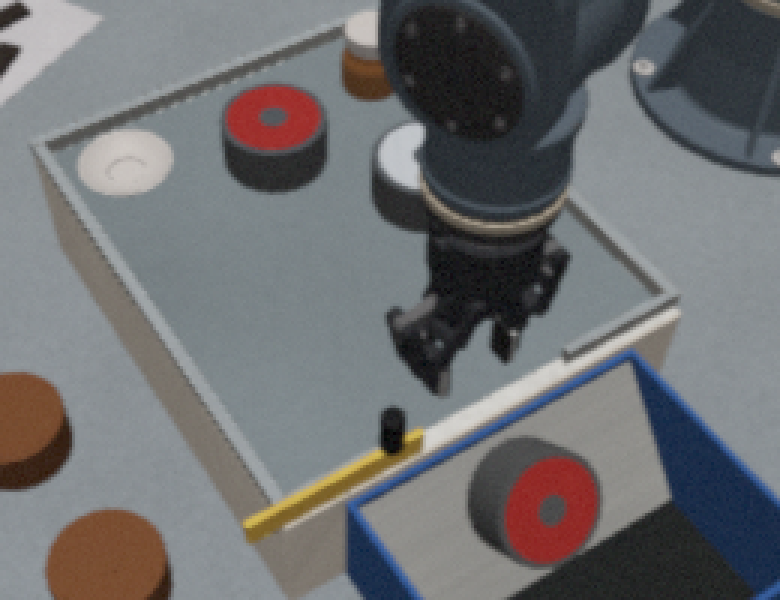

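B has tipped and is sliding down the chute at (540,500). I rise and travel over to behind A.

>>> servo_tool([
  {"rotation":[0,0,0],"dp":[-40,0,0],"hand":0.4},
  {"rotation":[0,0,0],"dp":[-70,0,20],"hand":0.4},
  {"rotation":[0,0,0],"dp":[-75,1,65],"hand":0.4},
  {"rotation":[0,0,0],"dp":[-75,2,110],"hand":0.4},
  {"rotation":[0,0,0],"dp":[-75,3,155],"hand":0.4},
  {"rotation":[0,0,0],"dp":[-75,4,200],"hand":0.4},
  {"rotation":[0,0,0],"dp":[-75,4,245],"hand":0.4},
  {"rotation":[0,0,0],"dp":[-75,4,290],"hand":0.4},
  {"rotation":[0,0,0],"dp":[-75,4,330],"hand":0.4},
  {"rotation":[0,0,0],"dp":[-75,4,347],"hand":0.4},
  {"rotation":[0,0,0],"dp":[-75,4,347],"hand":0.4},
  {"rotation":[0,0,0],"dp":[-75,4,347],"hand":0.4},
])

```text
clock: 9.95
tool_pos: [529.6, -210.3, 220.3]
tcp_rot: [1.318, 1.143, -1.33]
ft_force: [0.9, 1.0, 0.3]
gripper_width: 0.604
```

```bash
python3 look.py 10
python3 - <<'E'
from h import *
from plant import bot
print(plan(bot.observe(),3,-166,145))
E
```

```text
t 9.95 tcp [ 529.6 -210.3  220.3] deck [   4.3 -167.4] F [0.9 1.  0.3] w 0.604
[[-0.012, 0.988, -0.154], [0.004, -0.154, -0.988], [-1.0, -0.013, -0.002]]
[75.44354584 -0.39320938 -0.52408065]
```

View pics/10w.png

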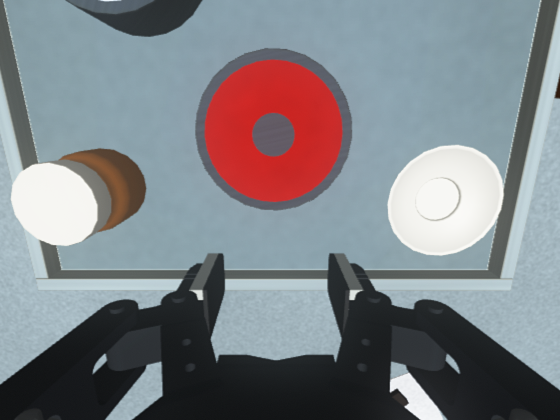

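View pics/10s.png

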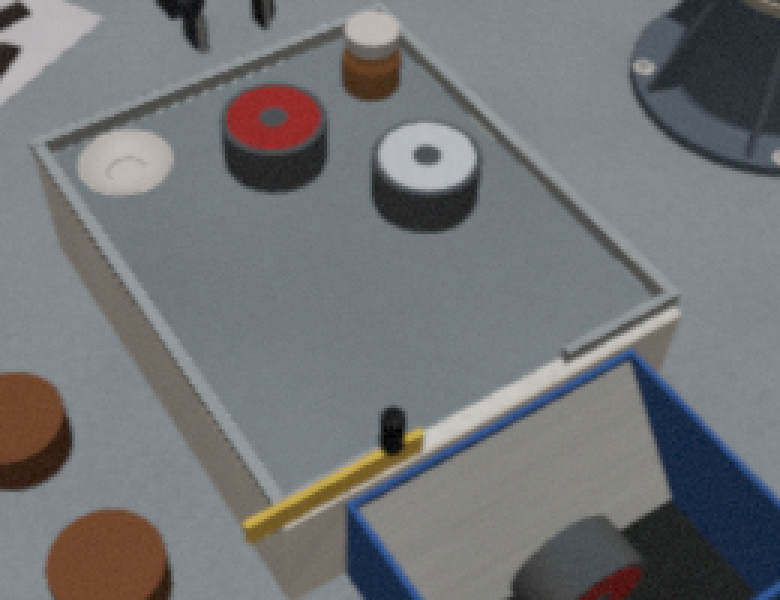

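Run:
```python
from h import *
from plant import bot,imaging
m=imaging.camera_model("wrist"); s=bot.observe();st(s)
for n,P in dict(rimIn=d2w(0,-210,16),rimOut=d2w(0,-220,16),Atop=d2w(2.7,-104,45),dish=d2w(121,-150,16),tipz=s['tool_pos']-[0,0,17],deckbelow=np.r_[s['tool_pos'][:2],130]).items(): print(n,proj(m,P).round(0))
print(w2d(ray(m,274,279,136)),w2d(ray(m,274,289,136)),w2d(ray(m,274,134,165)),w2d(ray(m,60,270,120)),w2d(ray(m,490,270,120)))
print(-m['R'].T@m['t'], m['R'][2])
```

```text
t 10.05 tcp [ 529.8 -209.6  220.4] deck [   4.3 -166.6] F [-0.3  0.6 -0.1] w 0.603
[[-0.012, 0.988, -0.152], [0.003, -0.152, -0.988], [-1.0, -0.013, -0.002]]
rimIn [271. 279.]
rimOut [271. 291.]
Atop [274. 136.]
dish [444. 203.]
tipz [275. 267.]
deckbelow [277. 222.]
[   2.55363888 -209.77852404] [   2.57160736 -218.22399487] [   2.84441408 -102.72779365] [-171.24358504 -212.12878188] [ 174.11554288 -208.68529659]
[ 542.55602671 -140.21330194  346.26463721] [-0.05411628 -0.27197011 -0.96078285]
```

All consistent: the rim casts to y −210 and A to (2.8, −103). Descending behind A.

>>> servo_tool([
  {"rotation":[0,0,0],"dp":[20,0,0],"hand":0.4},
  {"rotation":[0,0,0],"dp":[38,0,0],"hand":0.4},
  {"rotation":[0,0,0],"dp":[52,0,0],"hand":0.4},
  {"rotation":[0,0,0],"dp":[62,0,0],"hand":0.4},
  {"rotation":[0,0,0],"dp":[70,0,0],"hand":0.4},
  {"rotation":[0,0,0],"dp":[75,-1,0],"hand":0.4},
  {"rotation":[0,0,0],"dp":[75,-1,-4],"hand":0.4},
  {"rotation":[0,0,0],"dp":[75,-1,-9],"hand":0.4},
  {"rotation":[0,0,0],"dp":[75,-1,-14],"hand":0.4},
  {"rotation":[0,0,0],"dp":[75,0,-19],"hand":0.4},
])

```text
clock: 11.05
tool_pos: [531.6, -191.1, 146.0]
tcp_rot: [1.315, 1.142, -1.331]
ft_force: [-5.5, -12.3, 3.1]
gripper_width: 0.602
```

```bash
python3 look.py 11
```

```text
t 11.05 tcp [ 531.6 -191.1  146. ] deck [   3.2 -148.1] F [ -5.5 -12.3   3.1] w 0.602
[[-0.013, 0.988, -0.153], [0.001, -0.153, -0.988], [-1.0, -0.013, 0.001]]
```

View pics/11w.png

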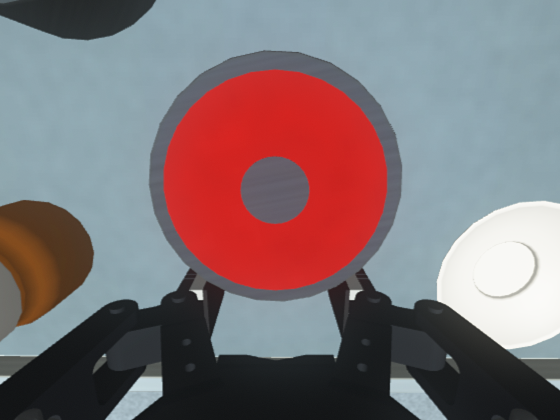

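A is caged and moving. I steer to x≈+23 to pass the bare-topped casting with about 12 mm clearance.

>>> servo_tool([
  {"rotation":[0,0,0],"dp":[0,3,-9],"hand":0.4},
  {"rotation":[0,0,0],"dp":[0,6,-17],"hand":0.4},
  {"rotation":[0,0,0],"dp":[0,9,-25],"hand":0.4},
  {"rotation":[0,0,0],"dp":[0,12,-33],"hand":0.4},
  {"rotation":[0,0,0],"dp":[0,15,-41],"hand":0.4},
  {"rotation":[0,0,0],"dp":[0,18,-49],"hand":0.4},
  {"rotation":[0,0,0],"dp":[0,20,-57],"hand":0.4},
  {"rotation":[0,0,0],"dp":[0,20,-63],"hand":0.4},
])

```text
clock: 11.95
tool_pos: [561.4, -132.0, 146.1]
tcp_rot: [1.314, 1.14, -1.331]
ft_force: [-1.4, -11.9, -1.2]
gripper_width: 0.598
```

```bash
python3 look.py 12
```

```text
t 11.95 tcp [ 561.4 -132.   146.1] deck [ 23.4 -85.1] F [ -1.4 -11.9  -1.2] w 0.598
[[-0.012, 0.988, -0.153], [-0.001, -0.153, -0.988], [-1.0, -0.012, 0.003]]
```

View pics/12w.png

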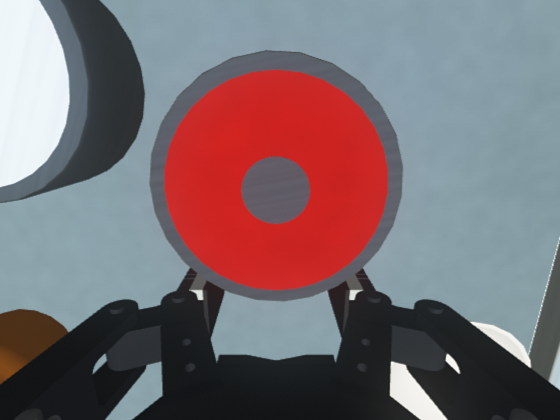

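View pics/12s.png

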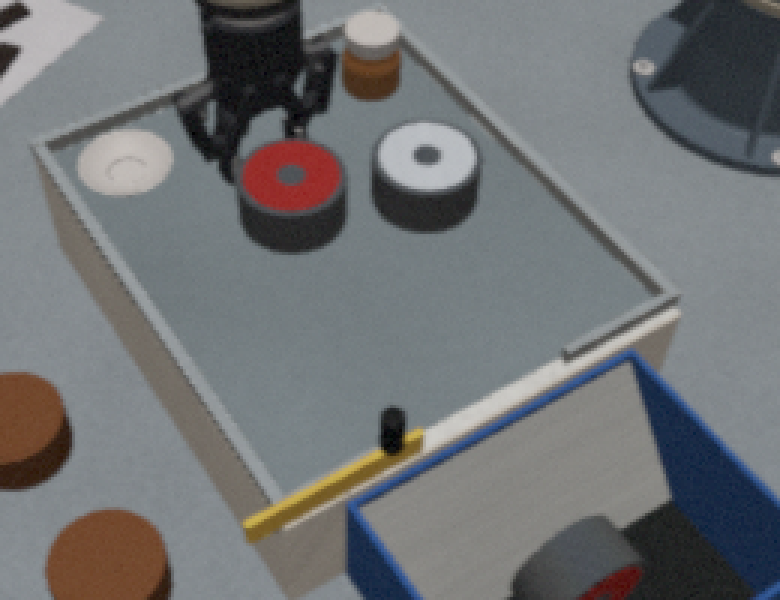

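A is at about (23,−37), with clear space to the bare top (whose outline ends at column 145, A's starts at 150, at different heights). Straight on past it.

>>> servo_tool([
  {"rotation":[0,0,0],"dp":[0,2,-8],"hand":0.4},
  {"rotation":[0,0,0],"dp":[0,4,-16],"hand":0.4},
  {"rotation":[0,0,0],"dp":[0,4,-25],"hand":0.4},
  {"rotation":[0,0,0],"dp":[0,4,-34],"hand":0.4},
  {"rotation":[0,0,0],"dp":[0,4,-43],"hand":0.4},
  {"rotation":[0,0,0],"dp":[0,4,-52],"hand":0.4},
  {"rotation":[0,0,0],"dp":[0,4,-61],"hand":0.4},
  {"rotation":[0,0,0],"dp":[0,4,-70],"hand":0.4},
  {"rotation":[0,0,0],"dp":[0,4,-79],"hand":0.4},
  {"rotation":[0,0,0],"dp":[0,4,-88],"hand":0.4},
])

```text
clock: 13.05
tool_pos: [578.7, -45.5, 146.1]
tcp_rot: [1.313, 1.139, -1.332]
ft_force: [-2.0, -11.7, -0.3]
gripper_width: 0.596
```

```bash
python3 look.py 13
```

```text
t 13.05 tcp [578.7 -45.5 146.1] deck [26.9  3.1] F [ -2.  -11.7  -0.3] w 0.596
[[-0.012, 0.988, -0.153], [-0.002, -0.153, -0.988], [-1.0, -0.012, 0.004]]
```

View pics/13w.png

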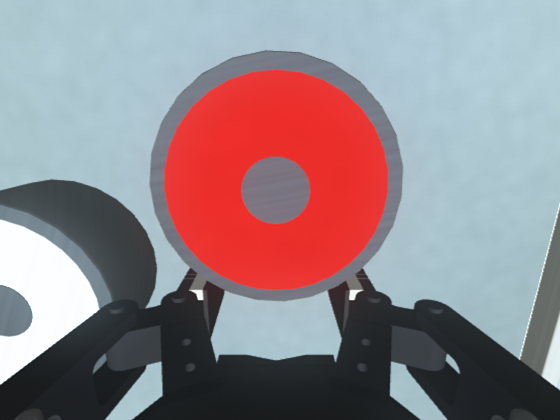

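View pics/13s.png

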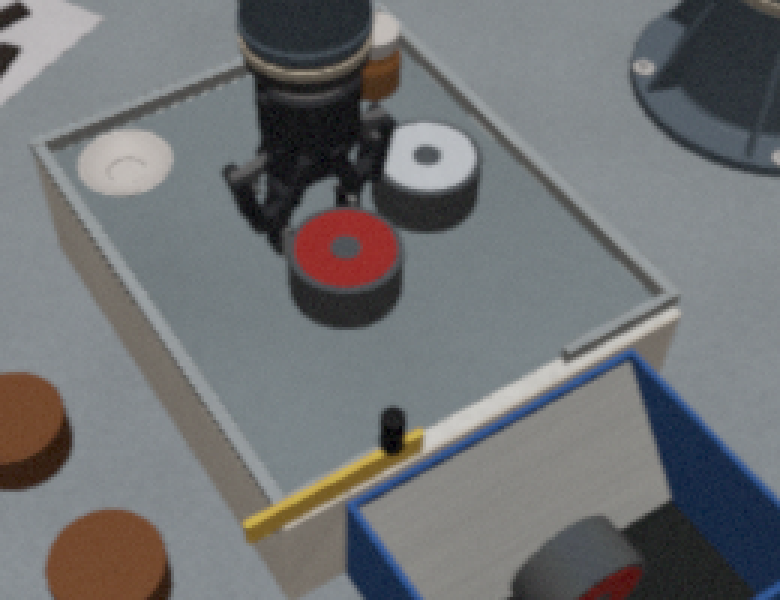

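The bare top hasn't moved (426,175). Now I steer A into the gap line.

>>> servo_tool([
  {"rotation":[0,0,0],"dp":[0,-3,-9],"hand":0.4},
  {"rotation":[0,0,0],"dp":[0,-6,-18],"hand":0.4},
  {"rotation":[0,0,0],"dp":[0,-9,-27],"hand":0.4},
  {"rotation":[0,0,0],"dp":[0,-12,-36],"hand":0.4},
  {"rotation":[0,0,0],"dp":[0,-15,-45],"hand":0.4},
  {"rotation":[0,0,0],"dp":[0,-18,-54],"hand":0.4},
  {"rotation":[0,0,0],"dp":[0,-21,-63],"hand":0.4},
  {"rotation":[0,0,0],"dp":[0,-24,-72],"hand":0.4},
  {"rotation":[0,0,0],"dp":[0,-27,-81],"hand":0.4},
  {"rotation":[0,0,0],"dp":[0,-30,-90],"hand":0.4},
  {"rotation":[0,0,0],"dp":[0,-32,-98],"hand":0.4},
  {"rotation":[0,0,0],"dp":[0,-33,-104],"hand":0.4},
])

```text
clock: 14.35
tool_pos: [561.8, 63.2, 146.2]
tcp_rot: [1.313, 1.14, -1.331]
ft_force: [-0.2, -9.4, -2.5]
gripper_width: 0.599
```

```bash
python3 look.py 14
```

```text
t 14.35 tcp [561.8  63.2 146.2] deck [ -6.8 107.7] F [-0.2 -9.4 -2.5] w 0.599
[[-0.012, 0.988, -0.152], [-0.002, -0.152, -0.988], [-1.0, -0.012, 0.004]]
```

View pics/14w.png

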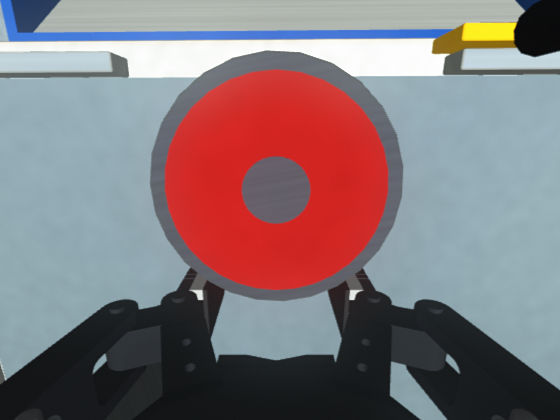

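Rim ends are at columns 128 and 433–445 and A is at 277, so it is well centred. Final straight push.

>>> servo_tool([
  {"rotation":[0,0,0],"dp":[0,0,-8],"hand":0.4},
  {"rotation":[0,0,0],"dp":[0,0,-16],"hand":0.4},
  {"rotation":[0,0,0],"dp":[0,0,-24],"hand":0.4},
  {"rotation":[0,0,0],"dp":[0,0,-32],"hand":0.4},
  {"rotation":[0,0,0],"dp":[0,0,-40],"hand":0.4},
  {"rotation":[0,0,0],"dp":[0,0,-47],"hand":0.4},
  {"rotation":[0,0,0],"dp":[0,0,-54],"hand":0.4},
  {"rotation":[0,0,0],"dp":[0,0,-60],"hand":0.4},
  {"rotation":[0,0,0],"dp":[0,0,-66],"hand":0.4},
  {"rotation":[0,0,0],"dp":[0,0,-71],"hand":0.4},
  {"rotation":[0,0,0],"dp":[0,0,-71],"hand":0.4},
  {"rotation":[0,0,0],"dp":[0,0,-71],"hand":0.4},
])

```text
clock: 15.65
tool_pos: [572.6, 134.3, 146.4]
tcp_rot: [1.314, 1.142, -1.329]
ft_force: [0.9, -0.4, 0.4]
gripper_width: 0.599
```

```bash
python3 look.py 15
```

```text
t 15.65 tcp [572.6 134.3 146.4] deck [ -7.2 179.7] F [ 0.9 -0.4  0.4] w 0.599
[[-0.012, 0.988, -0.151], [0.0, -0.151, -0.989], [-1.0, -0.011, 0.002]]
```

View pics/15w.png

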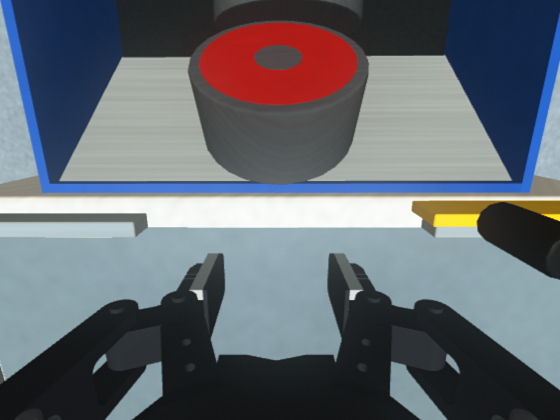

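View pics/15s.png

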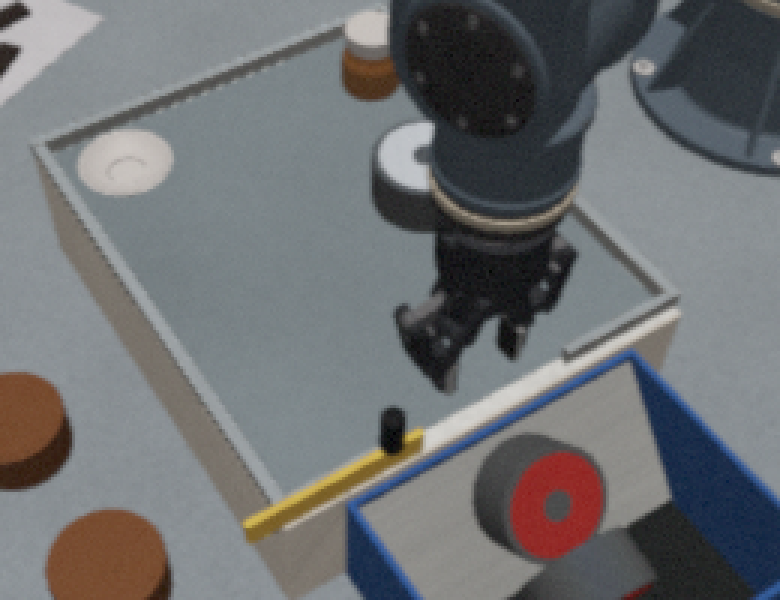

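Both have tipped in. I rise, move clear, let them settle and check.

>>> servo_tool([
  {"rotation":[0,0,0],"dp":[-40,0,0],"hand":0.4},
  {"rotation":[0,0,0],"dp":[-80,0,20],"hand":0.4},
  {"rotation":[0,0,0],"dp":[-100,0,60],"hand":0.4},
  {"rotation":[0,0,0],"dp":[-100,0,100],"hand":0.4},
  {"rotation":[0,0,0],"dp":[-100,0,130],"hand":0.4},
  {"rotation":[0,0,0],"dp":[-100,0,130],"hand":0.4},
  {"rotation":[0,0,0],"dp":[-100,0,130],"hand":0.4},
  {"rotation":[0,0,0],"dp":[-100,0,130],"hand":0.4},
  {"rotation":[0,0,0],"dp":[-100,0,130],"hand":0.4},
  {"rotation":[0,0,0],"dp":[-100,0,130],"hand":0.4},
])

```text
clock: 16.75
tool_pos: [554.1, 6.5, 246.2]
tcp_rot: [1.313, 1.143, -1.329]
ft_force: [-0.7, 0.1, -0.4]
gripper_width: 0.603
```

Run:
```python
from h import *
from plant import bot,imaging
st(bot.observe())
pp={}
for i in range(2):
  for n in("scene","side"):
    m=imaging.camera_model(n);p,d=imaging.camera(n);
    if n in pp: print(n,'changed px',int((np.abs(p.astype(int)-pp[n]).max(2)>60).sum()))
    pp[n]=p.astype(int)
    if i==1:
        cv2.imwrite(f"pics/16{n}.png",p[:,:,::-1])
        hsv=cv2.cvtColor(p,cv2.COLOR_RGB2HSV);H,S,V=[hsv[...,j].astype(int) for j in range(3)]
        for k,s,c in comps((S<40)&(V>150),150):
            if n=="side" and 200<c[0]<400 and 200<c[1]<280: print(n,c.round(1))
            if n=="scene" and 180<c[0]<330 and 95<c[1]<160: print(n,c.round(1),)
        if n=="scene":
            q=p[150:400,230:460,::-1];cv2.imwrite("pics/16c.png",cv2.resize(q,None,fx=2.3,fy=2.3))
```

```text
t 16.75 tcp [554.1   6.5 246.2] deck [-5.4 50.5] F [-0.7  0.1 -0.4] w 0.603
[[-0.012, 0.989, -0.15], [-0.0, -0.15, -0.989], [-1.0, -0.012, 0.002]]
scene changed px 0
scene [211.3 143.7]
scene [312.4 142.9]
side changed px 0
side [242.5 232.2]
side [364.  252.2]
side [256.3 264.9]
```

View pics/16c.png

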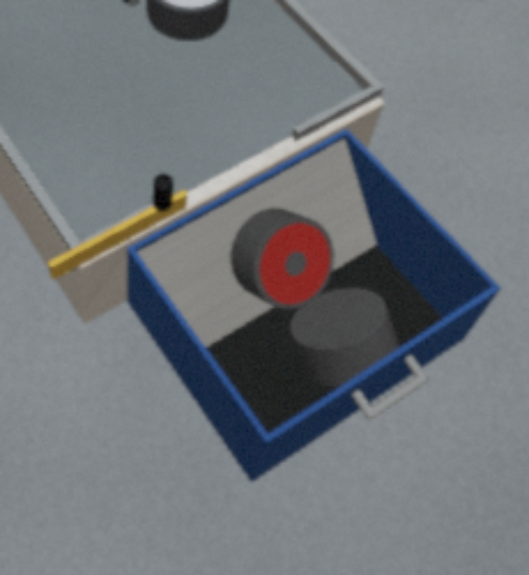

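View pics/16side.png

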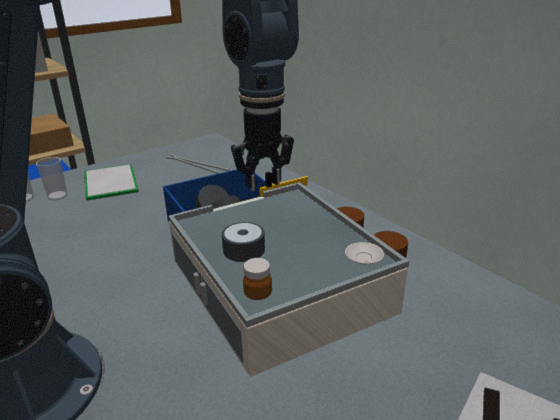

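Both are in the bin: one flipped on the floor, the other leaning on it and the chute. I check its height and that it is at rest.

Run:
```python
from h import *
from plant import bot,imaging
m=imaging.camera_model("scene");p,d=imaging.camera("scene")
K,R,t=m['K'],m['R'],m['t']
vs,us=np.mgrid[225:325,325:415]
z=d[vs,us].ravel();uv=np.c_[us.ravel(),vs.ravel(),np.ones(z.size)]
X=((np.linalg.inv(K)@uv.T)*z).T-t; X=X@R
D=np.c_[w2d(X[0])[0]*0+ (X[:,:2]-C[:2])@EX[:2],(X[:,:2]-C[:2])@EY[:2],X[:,2]]
hsv=cv2.cvtColor(p,cv2.COLOR_RGB2HSV)[vs,us].reshape(-1,3).astype(int)
red=((hsv[:,0]<6)|(hsv[:,0]>174))&(hsv[:,1]>180)
print('red',np.percentile(D[red],[1,50,99],axis=0).round(0).tolist())
dark=(hsv[:,2]<100)&(hsv[:,1]<90)&(D[:,1]>218)&(D[:,1]<400)&(z>0)&(D[:,2]>20)
print('dark n',dark.sum(),np.percentile(D[dark],[1,50,99],axis=0).round(0).tolist())
for y in range(215,400,15):
    k=dark&(D[:,1]>=y)&(D[:,1]<y+15)
    if k.sum()>3: print(y,k.sum(),np.percentile(D[k,2],[2,50,98]).round(0),np.percentile(D[k,0],[2,98]).round(0))
```

```text
red [[-42.0, 276.0, 54.0], [-6.0, 298.0, 81.0], [29.0, 322.0, 108.0]]
dark n 1963 [[-127.0, 239.0, 38.0], [3.0, 349.0, 76.0], [37.0, 399.0, 110.0]]
215 15 [104. 105. 107.] [-42.  26.]
230 41 [76. 86. 92.] [-21.  21.]
245 150 [ 59.  90. 103.] [-129.   34.]
260 206 [ 46. 100. 112.] [-128.   37.]
275 129 [ 24.  88. 108.] [-128.   37.]
290 123 [52. 79. 88.] [-50.  37.]
305 43 [53. 62. 73.] [-46.  34.]
320 110 [43. 48. 54.] [-38.  17.]
335 181 [50. 57. 64.] [-50.  27.]
350 235 [57. 68. 75.] [-52.  33.]
365 280 [38. 78. 86.] [-51.  33.]
380 322 [39. 86. 95.] [-43.  31.]
395 128 [44. 82. 94.] [-45.  28.]
```

Both castings lie at or below the bin's rim height (max ~110 mm) and clear of the deck edge, at rest. Handing in.

```bash
python3 -c "
from plant import hand_in
print(hand_in())"
```

```text
the job is handed in; nothing more can be done
None
```

I slid the yellow gate to its stop, pushed spent casting B and then A along the deck with both fingers behind them, and tipped each through the gap into the blue bin. I raised the arm clear and handed in at about 17 s.

**Last checks:**
- **Castings:** One casting is upside down on the bin floor. The other leans on it and on the chute, reaching about rim height (110 mm) and clear of the deck edge. Both were still between two pictures.
- **Left alone:** The dish's and bare-topped casting's image positions are within about 1 px of where they started in both views. The jar's is unchanged in the side view.
- **Gate:** Before the pushing began, the wrist view put it within about 1 mm of full travel, and in the last picture it is still open.

**What disagreed:**
- **Gate travel:** A rougher estimate from the scene camera gave about 131 mm. I relied on the wrist view and the force rise at the stop.
- **Force at the stop:** The wrist force rose to about 53 N for a moment when the fingers pushed the knob against the stop. That is well under the 120 N limit. It exceeds the 40 N figure for the arm or gripper body, but only the finger pads should have been touching.

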